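# Set the pasta machine's knob and crank

## Task

Get the pasta machine ready for rolling: pull its thickness knob straight out against the spring, turn it clockwise (as you face the knob) from the parked position to the first working notch, and let it snap fully home there, never forcing it against its notches or its stop. Then bring the crank at the other end over towards the front of the machine until its arm lies level, which shows that the rollers run free at the new setting, and leave the other kitchen things where they stand.

Things in the scene. Friction and masses are not known exactly. Their poses are not given: they have to be found in the camera images.
- pasta_machine: steel pasta machine, 196 long (less knob, crank), 132 deep, 138 mm high at its arched end plates (148 at the dough tray), fixed. Origin: centre of its underside. y runs along the rollers to the knob end, x from front (sheet apron) to back (dough tray). End plates: outer faces at y = +90 and -90 mm, half-round tops of 46 mm radius about the knob and crank axis (x = 0, z = 92 mm, along y)
- thickness_knob: round black knurled knob, 48 mm in diameter, 36 mm long, at the machine's +y end, with a thin metal pointer over its rim and face. Origin: on its axis, mid-grip, at (0, 120, 92) mm in the machine's frame while home. Its y axis is the turning axis and points outward, the way of the pull; z points to the pointer. A 4 mm tongue behind it, 20 mm off the axis, sits 4 mm deep in a hidden notch plate
- knob_pull (a joint): how far the knob is pulled out, m: 0 fully home, tongue down in a notch; 0.004 when the tongue rides on the land between notches; clear above 0.0045; solid stop at 0.0075. A spring draws it in with 6 N at home, 9 N on the land, 11 N at the stop
- knob_turn (a joint): turn of the knob, rad, growing clockwise as seen facing the knob (its top goes towards the machine's front, -x). 0: pointer straight up, parked in a wide slot, where it is loose (0.28 rad either way of the slot's own middle). Working notches follow every 0.898 rad: first near 0.9, second near 1.8, but see knob_seat
- knob_seat (a point): centre of the scale on the end plate behind the knob, at (0, 90, 92) mm in the machine's frame; ribs 0.898 rad apart, the long one up. They are only a rough guide: the hidden notch plate sits up to 0.26 rad to one side or the other of them, parking slot and notches together, new each time. The tongue drops in within 0.05 rad of a notch's middle; elsewhere it rides on the land until turned on
- crank_grip (a point): middle of the crank's free-spinning wooden grip, a bar of 22 mm diameter and 70 mm length parallel to the machine's y axis, at y = -165 mm in the machine's frame and 85 mm from the crank axis. The crank's flat steel arm lies inward of it, between y = -120 and -130 mm
- crank (a joint): turn of the crank, rad: 0 is the arm straight up; it grows as the grip goes over to the machine's front (-x); 1.571 is the arm level, grip in front at the height of the axis. It turns all round with 0.3 N m of friction and stays where it is left
- salt_shaker: small glass salt shaker, 44 mm across, 90 mm high, behind the machine; origin: centre of its underside
- tumbler: drinking glass, 80 mm across, 91 mm high, behind the machine to the left; origin: centre of its underside
- canister: cream flour canister with a knobbed lid, 97 mm across, 130 mm high, at the back; origin: centre of its underside
- mug_green: green and white mug, 86 mm across, 99 mm high, front right; origin: centre of its underside
- teaspoon: teaspoon lying in front to the right of the machine, 132x26x9 mm; origin: centre of its underside

How it is judged:
On the way, in this order (a step that is already met when the one before it is completed fails the run):
1. the knob is pulled out until its tongue is clear of the parked slot (value of joint knob_pull above 0.0045 m), for 0.1 s.
2. the knob is home in the first working notch (value of joint knob_pull below 0.0015 m and value of joint knob_turn between 0.57 and 1.25 rad), for 0.3 s.
3. the crank is brought over to the front and lies level (value of joint crank between 1.35 and 1.79 rad), for 0.2 s.
At the end, for the whole second after the job is handed in: The knob is fully home (within 1.5 mm) in the first working notch clockwise from the parked slot (knob_turn between 0.57 and 1.25), and the crank arm is level with its grip at the front (crank between 1.35 and 1.79) (all of step 2 and all of step 3); the robot touches nothing.
It fails at once if the knob's tongue or stop is forced against the machine with more than 30 N (contact force between thickness_knob and pasta_machine above 30 N).
It fails at once if one of the other kitchen things is pushed more than 25 mm from its place (distance of any of salt_shaker, tumbler, canister, mug_green, teaspoon from where it was at the start of the episode above 0.025 m).
It also fails if it takes over 72 s, if anything falls off the work surface, if the arm or the gripper's body presses on something with over 40 N, if the wrist force passes 120 N, or if a joint passes its speed limit or range.

## Robot

A 6-joint arm with a two-finger parallel gripper is mounted at the origin on a cart in front of the work surface, level with it; the furniture and walls round the work are solid. World frame = base frame: x ahead of the robot, y to its left, z up, the work surface at z = 0. Lengths are in m, angles in rad, forces in N, time in s.
With the tool pointing down it reaches from about 0.425 to 0.95 m from the base axis. Payload 3.5 kg.
Tool frame: the origin (TCP) lies between the finger pads; the fingertips stand 19 mm ahead of it and the grasp point (between the pads) is the TCP (ctrl.nose_length is the distance from the TCP to the fingertips, in m); z points along the fingers, y is the line along which they close (so a half turn about z gives the same grasp; the last joint's range is limited). The gripper opens to 85 mm and grips with 20 to 120 N. Pads are 22 mm wide; open, the fingers measure 114 mm over their backs; the gripper's body (76 mm by 85 mm) begins 54 mm behind the grasp point. The pads swing forward as they close: fully open they stand 13 mm farther back than shut.
Start: joints at [-1.299, 0.286, 1.577, -0, 1.279, -0.15], TCP at [0.276, -0.616, 0.25] pointing down, gripper open.
Joint ranges: [-2.77, 2.77], [-0.9, 2.22], [0.21, 2.48], [-1.53, 4.67], [0.24, 2.81], [-2.84, 2.84]. Speed limits (rad/s): [2.79, 2.79, 3.14, 3.14, 3.14, 3.14].

## Interface

Orientations are given as a unit quaternion [x, y, z, w].
In Python, from plant import ctrl gives the robot as it stands.
- The arm moves only by the tool apply_moves, never from a script. Its argument "series" is a list of rows, each a list of 6 numbers: the shift along the world's x, y, z scaled (see below), then the turn, a rotation vector about the world's x, y, z scaled (see below). A call has 1 to 20 rows; each row is the pose to reach, as a shift and turn from the pose commanded when the call began; what a row does not reach only later rows make up. The controller multiplies each number of a shift by 0.8 m and each number of a turn by 45 degrees. A row lasts 1/8 s, in which the tool goes at most 62.5 mm and 10.7 degrees, less where a joint would pass 70% of its speed; a pose out of reach is approached as far as the arm can. A call with a number of a shift or a turn outside -1 to 1 is refused whole. A call with a gripper value outside its range is refused whole. "jaw" is the opening, from 0 (shut) to 1 (fully open), set as the call begins (left out, the last holds). The fingers move at their own pace and stop on an object; "squeeze" is the grip in N (left out, the last holds). Time passes only in rows, so rows that repeat a pose let the fingers close. It gives the time, the measured TCP pose, the force, the opening and the grip force at its end, in the units of the state.
- ctrl.get_state(): the state, without advancing time (a new reading comes with each control period).
- ctrl.read_camera(name): name is "scene" or "side" or "wrist"; returns the picture (420x560x3 uint8, red, green, blue); there is no depth.
- ctrl.get_calibration(name): a dict with "fx", "fy", "cx", "cy" (pixels), "xyz" and "orientation" of the camera in the world; the wrist camera has in their place "hand_eye" (4x4, takes a point from camera to tool coordinates, whose origin is the TCP and whose axes are the flange's). Camera axes: x right, y up, looking along -z (the intrinsics and any distortion apply to the point x, -y, -z); pixel columns grow to the right and rows downward; lengths in m; the calibration is good to about 2 mm. The wrist camera is an equidistant fisheye: a pixel r from the principal point sees the ray r / f radians off the axis. A picture is of the moment at which its call begins: read the wrist's pose just before it. get_calibration takes no time and is no camera call.
- ctrl.sign_off(): hands the job in; it is judged then, once.
Trained networks look in the newest picture that a camera, given by its name, has taken for a name from the list of things; names that differ only in an ending like _2 or _b are one class to them, and where a whole thing is asked for, a point or a joint stands for the part that bears it (a point fixed in the world has none). Each returns a list of dicts, best first, with "p" (0 to 1); they miss things now and then, are a little off and sometimes report something else, mostly with a low value. They report only what shows in the picture. A call takes as long as a camera call.
- ctrl.boxes_of(thing, camera): "xy" ([column, row] as shares, 0 to 1, of the picture: columns of its width, rows of its height, amid what is visible of it).
- ctrl.silhouettes(thing, camera): "pixels" (420x560 bool, what is visible of it) and "xy" ([column, row] as shares, 0 to 1, of the picture: columns of its width, rows of its height, amid what is visible of it).
The state is a dict: "time": time; "qpos": joint angles; "dq": joint speeds; "joint_efforts": joint torques, N m; "eef_pos": TCP position; "tcp_rot": TCP orientation; "contact_force": force on the tool from outside, world axes, zero at the start; "wrist_torque": the same for the moment, N m; "opening": opening from 0.0 (shut) to 1.0 (fully open); "finger_force": force on a finger pad.
Only numpy, scipy, OpenCV 4.12 (cv2) and the standard library are available. Lean on these libraries where they do the work, as an engineer would, in place of code of your own. Each camera call takes 0.05 s, during which the arm holds its last target. There are 200 camera calls.

## Working session

There is one attempt and no reset: what is moved stays moved. The work goes in short steps, Python scripts to look and compute and a tool call to move; the robot and the scene stay as the last step left them, time stands still between calls to the robot, and variables do not carry over. Pictures are saved under pics/ and viewed, at most 10 in all, crops included, and the job is handed in when it is done.

Besides the shell and the picture viewer there is one more tool, called after ">>>" as name(argument=value, ...) on one line, values as JSON. apply_moves: Moves the arm, as the interface text tells. Shifts and turns lie within -1 to 1; 1 stands for 0.8 m of shift or 45 degrees of turn. Its arguments: {"type":"object","properties":{"series":{"type":"array"},"jaw":{"type":"number"},"squeeze":{"type":"number"}},"required":["series"]}

```bash
ls; mkdir -p pics; python3 - <<'E'
from plant import ctrl
import cv2,numpy as np
s=ctrl.get_state(); print(s['time'],s['eef_pos'],s['tcp_rot'],s['opening'],s['contact_force'])
for c in ['scene','side']:
    im=ctrl.read_camera(c); cv2.imwrite(f'pics/{c}0.png',im[:,:,::-1])
    print(c,ctrl.get_calibration(c))
    for t in ['pasta_machine','thickness_knob','crank_grip','mug_green','teaspoon','salt_shaker','tumbler','canister']:
        print(t,[(np.round(np.array(b['xy'])*[560,420],1),round(b['p'],2)) for b in ctrl.boxes_of(t,c)[:2]])
print(ctrl.get_calibration('wrist'))
E
```

```text
pics
0.0 [ 0.27619589 -0.61522175  0.24893323] [ 9.77843621e-01  2.09333281e-01 -6.09217310e-05 -1.19420121e-03] 1.0041753866511582 [0.19408427 0.53464006 0.35205858]
scene {'fx': 487.0264062749599, 'fy': 487.0264062749599, 'cx': 278.30034522108207, 'cy': 214.69978469277922, 'xyz': array([0.10347873, 0.71682987, 1.01747551]), 'orientation': array([-0.10353686,  0.35090779,  0.89332087, -0.26100126])}
pasta_machine [(array([264.7, 273. ]), 0.87)]
thickness_knob [(array([258.1, 313.7]), 0.75)]
crank_grip [(array([275.7, 199.7]), 0.64)]
mug_green [(array([376.8, 184.1]), 0.57)]
teaspoon [(array([349.7, 235.5]), 0.57)]
salt_shaker [(array([225.9, 212.5]), 0.74), (array([177.1, 268. ]), 0.23)]
tumbler [(array([347.4, 236.7]), 0.48)]
canister [(array([190.7, 228.4]), 0.59), (array([262.9, 272.6]), 0.4)]
side {'fx': 450.07024541066664, 'fy': 450.07024541066664, 'cx': 283.0896424416162, 'cy': 203.4438728403824, 'xyz': array([0.13097044, 1.03939867, 0.70750713]), 'orientation': array([-0.10171919,  0.50534979,  0.83851759, -0.17653059])}
pasta_machine [(array([285.4, 249.8]), 0.7)]
thickness_knob [(array([288.3, 271.2]), 0.97)]
crank_grip [(array([284.7, 184.9]), 0.7)]
mug_green [(array([359.2, 189.5]), 0.82), (array([199.2, 255.7]), 0.57)]
teaspoon [(array([348.2, 227.8]), 0.47)]
salt_shaker [(array([235.9, 217.9]), 0.82)]
tumbler [(array([197.8, 256.3]), 0.74), (array([285.9, 252.5]), 0.69)]
canister [(array([205.1, 218.6]), 0.96)]
{'fx': 325.19226210127806, 'fy': 325.19226210127806, 'cx': 280.8619898096358, 'cy': 212.5545840423262, 'hand_eye': array([[ 7.02941626e-05,  9.47590488e-01,  3.19487500e-01,
         8.24576189e-02],
       [ 9.99999979e-01, -4.61612764e-06, -2.06330334e-04,
        -4.17423770e-04],
       [-1.94041866e-04,  3.19487508e-01, -9.47590468e-01,
        -1.24003786e-01],
       [ 0.00000000e+00,  0.00000000e+00,  0.00000000e+00,
         1.00000000e+00]])}
```

```bash
python3 - <<'E'
import cv2
for c in ['scene','side']:
    im=cv2.imread(f'pics/{c}0.png'); cv2.imwrite(f'pics/{c}0c.png',cv2.resize(im[130:380,140:440],(720,600),interpolation=cv2.INTER_CUBIC))
E
```

```text
(no output)
```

View pics/scene0c.png

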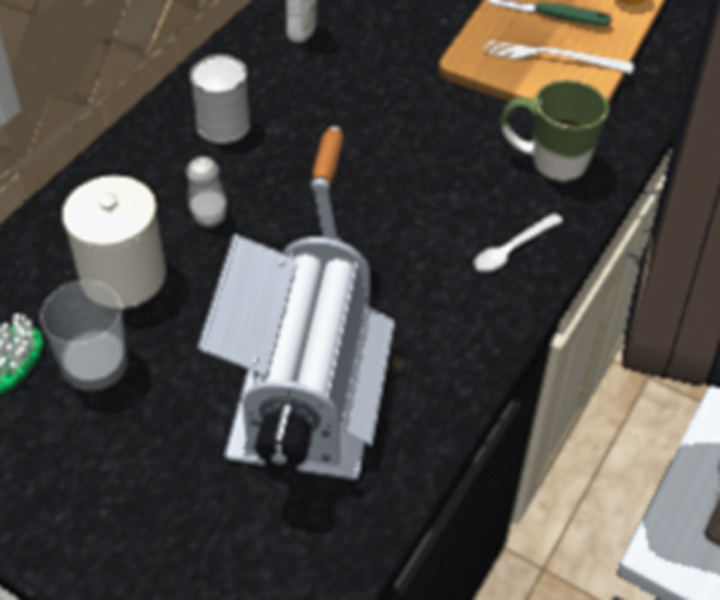

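View pics/side0c.png

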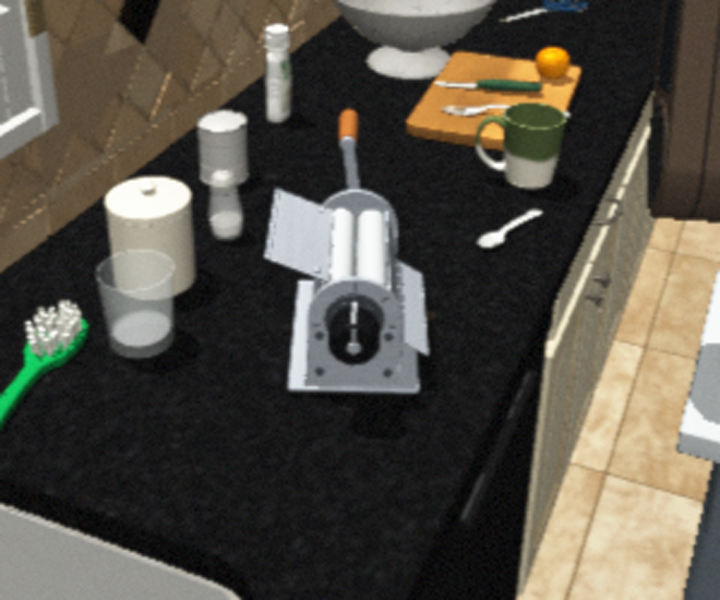

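The knob end faces the cameras (scene crop 283,432; side crop 353,332). The crank is at the far end, with its grip at scene crop (327,155) and side crop (348,125). I'll triangulate these points and fit the machine's pose.

```bash
cat > h.py <<'E'
from plant import ctrl
import numpy as np
from scipy.spatial.transform import Rotation as R
from scipy.optimize import least_squares
def proj(c,P):
    k=ctrl.get_calibration(c); q=R.from_quat(k['orientation']).inv().apply(np.atleast_2d(P)-k['xyz'])
    return np.c_[k['cx']+k['fx']*q[:,0]/-q[:,2], k['cy']-k['fy']*q[:,1]/-q[:,2]]
def tri(obs):
    r=least_squares(lambda p:np.concatenate([proj(c,p)[0]-o for c,o in obs]),[0.5,0,0.1]); return r.x,np.abs(r.fun).max()
def m2w(p,P): # p=x,y,yaw
    return R.from_euler('z',p[2]).apply(P)+[p[0],p[1],0]
E
python3 - <<'E'
from h import *
cr=lambda a:np.array(a)/2.4+[140,130]
obs={}
def add(n,sc,si): obs[n]=tri([('scene',sc),('side',si)]); print(n,np.round(obs[n][0],4),round(obs[n][1],2))
add('knob',(258.1,313.7),(288.3,271.2))
add('grip',(275.7,199.7),(284.7,184.9))
add('mug',(376.8,184.1),(359.2,189.5))
add('salt',(225.9,212.5),(235.9,217.9))
add('canister',(190.7,228.4),(205.1,218.6))
add('spoon',(349.7,235.5),(348.2,227.8))
add('tumbler',cr((87,335)),(197.8,256.3))
add('baseL',cr((228,459)),cr((290,390)))
add('baseR',cr((359,478)),cr((418,391)))
add('archfar',cr((322,239)),cr((361,191)))
E
```

```text
knob [0.45   0.2619 0.0855] 0.31
grip [0.5613 0.0205 0.1767] 1.19
mug [ 0.4227 -0.2977  0.0471] 2.27
salt [0.7229 0.0203 0.0366] 0.08
canister [0.7309 0.1575 0.1009] 2.38
spoon [ 0.4092 -0.116   0.0036] 0.91
tumbler [0.7069 0.2473 0.0446] 0.54
baseL [0.5156 0.2699 0.0069] 1.05
baseR [0.3968 0.2182 0.0065] 1.31
archfar [0.5266 0.0745 0.137 ] 0.65
```

```bash
python3 - <<'E'
from h import *
cr=lambda a:np.array(a)/2.4+[140,130]
O=[((0,.123,.092),(258.1,313.7),(288.3,271.2),1),((0,-.088,.138),cr((322,239)),cr((361,191)),1),
((.066,.098,0.003),cr((228,459)),cr((290,390)),1),((-.066,.098,.003),cr((359,478)),cr((418,391)),1),
('g',(275.7,199.7),(284.7,184.9),1)]
def f(p):
    r=[]
    for P,a,b,w in O:
        if P=='g': P=(-.085*np.sin(p[3]),-.165,.092+.085*np.cos(p[3]))
        W=m2w(p,np.array([P])); r+=[proj('scene',W)[0]-a,proj('side',W)[0]-b]
    return np.concatenate(r)
s=least_squares(f,[.5,.16,.42,0]);p=s.x;print(p.round(4));print(s.fun.round(1).reshape(-1,4))
print('knob',m2w(p,np.array([[0,.12,.092],[0,.127,.092]])),'ydir',m2w([0,0,p[2]],np.array([[0,1,0]])))
print(m2w(p,np.array([[-.085,-.165,.092],[0,-.165,.177]])))
q=R.from_matrix(np.array([[-np.sin(p[2]),np.cos(p[2]),0],[np.cos(p[2]),np.sin(p[2]),0],[0,0,-1]]).T)
s=ctrl.get_state();print((q*R.from_quat(s['tcp_rot']).inv()).as_rotvec()/(np.pi/4))
E
```

```text
[ 0.4933  0.1541  0.3894 -0.1684]
[[-0.6  1.   0.7 -0.4]
 [ 0.9 -0.5 -0.4 -0.9]
 [-1.4  0.   0.5  1.5]
 [-0.9  1.   1.7  2.1]
 [-0.7 -4.8  0.5 -1.7]]
knob [[0.44775739 0.26510584 0.092     ]
 [0.44510022 0.2715819  0.092     ]] ydir [[-0.37959626  0.92515225  0.        ]]
[[ 0.47730438 -0.03082823  0.092     ]
 [ 0.55594232  0.00143745  0.177     ]]
[5.36220257e-05 3.32353784e-05 1.95869902e+00]
```

>>> apply_moves(series=[[0.28,0.52,0.125,0,0,1],[0.28,0.52,0.125,0,0,1],[0.28,0.52,0.125,0,0,1],[0.28,0.52,0.125,0,0,1],[0.28,0.52,0.125,0,0,1],[0.28,0.52,0.125,0,0,1],[0.28,0.52,0.125,0,0,1],[0.28,0.52,0.125,0,0,1]], jaw=1, squeeze=20)

```text
time: 1.9
eef_pos: [0.5013, -0.1975, 0.3515]
tcp_rot: [0.823, 0.568, 0.0, 0.001]
contact_force: [0.4, -1.0, -0.2]
opening: 1.004
finger_force: 0.0
```

>>> apply_moves(series=[[-0.07,0.6,-0.12,0,0,0.96],[-0.07,0.6,-0.12,0,0,0.96],[-0.07,0.6,-0.12,0,0,0.96],[-0.07,0.6,-0.12,0,0,0.96],[-0.07,0.6,-0.12,0,0,0.96],[-0.07,0.6,-0.12,0,0,0.96],[-0.07,0.6,-0.12,0,0,0.96],[-0.07,0.6,-0.12,0,0,0.96],[-0.07,0.6,-0.12,0,0,0.96]])

```text
time: 3.02
eef_pos: [0.4428, 0.283, 0.2532]
tcp_rot: [0.554, 0.832, -0.001, -0.001]
contact_force: [0.1, -0.3, 0.1]
opening: 0.995
finger_force: 0.0
```

```bash
cat >> h.py <<'E'
def wproj(s,P):
    k=ctrl.get_calibration('wrist');H=k['hand_eye']
    t=R.from_quat(s['tcp_rot']).inv().apply(np.atleast_2d(P)-s['eef_pos'])
    c=(t-H[:3,3])@H[:3,:3]; v=np.c_[c[:,0],-c[:,1],-c[:,2]]
    th=np.arctan2(np.hypot(v[:,0],v[:,1]),v[:,2]);n=np.hypot(v[:,0],v[:,1])
    return np.c_[k['cx']+k['fx']*th*v[:,0]/n,k['cy']+k['fy']*th*v[:,1]/n]
MP=[0.4933,0.1541,0.3894]
E
python3 - <<'E'
from h import *
import cv2
s=ctrl.get_state();print(s['time'],s['eef_pos'],s['tcp_rot'],s['qpos'])
im=ctrl.read_camera('wrist')[:,:,::-1].copy()
cv2.imwrite('pics/w1.png',im)
pts=[[0,.138,.092],[0,.09,.138],[0,-.09,.138],[.066,.098,.003],[-.066,.098,.003],[.046,.09,.092],[-.046,.09,.092]]
big=cv2.resize(im,(800,600),interpolation=cv2.INTER_CUBIC)
for u in wproj(s,m2w(MP,np.array(pts))): print(u.round(1)); cv2.circle(big,tuple(int(x) for x in u/0.7),4,(0,0,255),1)
cv2.imwrite('pics/w1b.png',big)
E
```

```text
3.025 [0.44279036 0.28295405 0.25320569] [ 5.54267493e-01  8.32337921e-01 -7.23340843e-04 -7.79993134e-04] [ 3.75202536e-01 -4.72579549e-02  1.93741490e+00  4.77651345e-04
  1.25351432e+00 -2.07772317e-02]
[278.6 198.9]
[277.9 269.8]
[277.7 404.4]
[333.1 210.5]
[225.1 209.8]
[325.8 246.9]
[231.  246.3]
```

View pics/w1b.png

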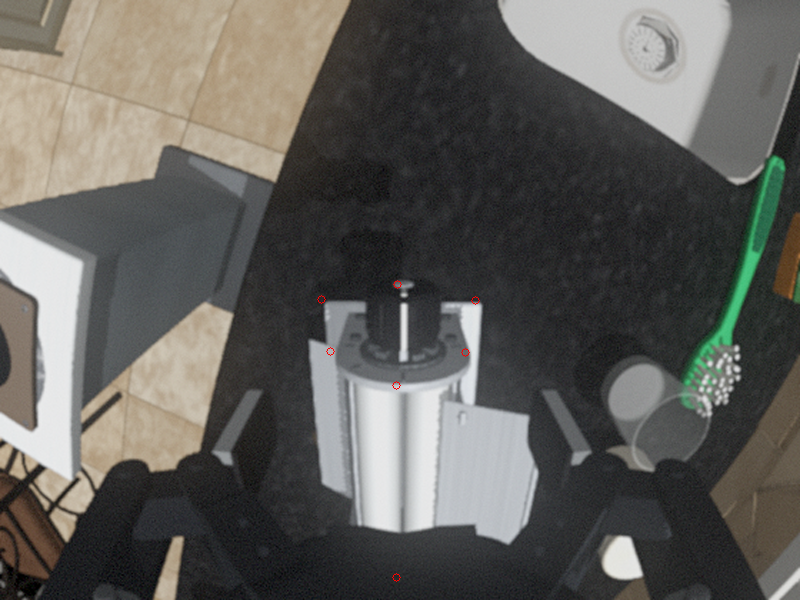

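The knob axis shows at column 403 and the base corners at (325,303) and (481,303). That puts the machine about 3 mm further along its +x than my fit, and the yaw looks right. I'll go to a standoff with the tool leaning 35° back.

>>> apply_moves(series=[[0.074,0.011,-0.05,-0.295,0.72,0],[0.074,0.011,-0.099,-0.295,0.72,0],[0.074,0.011,-0.099,-0.295,0.72,0],[0.074,0.011,-0.099,-0.295,0.72,0],[0.074,0.011,-0.099,-0.295,0.72,0],[0.074,0.011,-0.099,-0.295,0.72,0]])

```text
time: 3.82
eef_pos: [0.504, 0.2882, 0.1759]
tcp_rot: [0.531, 0.792, -0.249, -0.167]
contact_force: [0.1, -0.0, 0.0]
opening: 1.002
finger_force: 0.0
```

```bash
python3 - <<'E'
from h import *
import cv2
s=ctrl.get_state();print(s['time'],s['eef_pos'],s['qpos'],s['contact_force'],s['wrist_torque'])
T=R.from_quat(s['tcp_rot']).as_matrix();print(T.round(3))
im=ctrl.read_camera('wrist')[:,:,::-1].copy()
big=cv2.resize(im,(800,600),interpolation=cv2.INTER_CUBIC)
mp=[0.4933+.0028+.0006,0.1541+.0011-.0014,.3894]
for u in wproj(s,m2w(mp,np.array([[0,.138,.092],[.024,.138,.092],[-.024,.138,.092],[0,.138,.116],[0,.09,.138],[.066,.098,.003],[.046,.09,.092],[-.046,.09,.092]]))): cv2.circle(big,tuple(int(x) for x in u/0.7),4,(0,0,255),1)
cv2.imwrite('pics/w2b.png',big)
E
```

```text
3.825 [0.504028   0.28822114 0.17593755] [ 0.35282215  0.4672494   1.56033084 -0.02020192  1.72282025 -0.03310948] [ 0.05099198 -0.02647375  0.03844372] [ 0.08018277 -0.26835286  0.00098772]
[[-0.379  0.759 -0.53 ]
 [ 0.925  0.311 -0.216]
 [ 0.001 -0.572 -0.82 ]]
```

View pics/w2b.png

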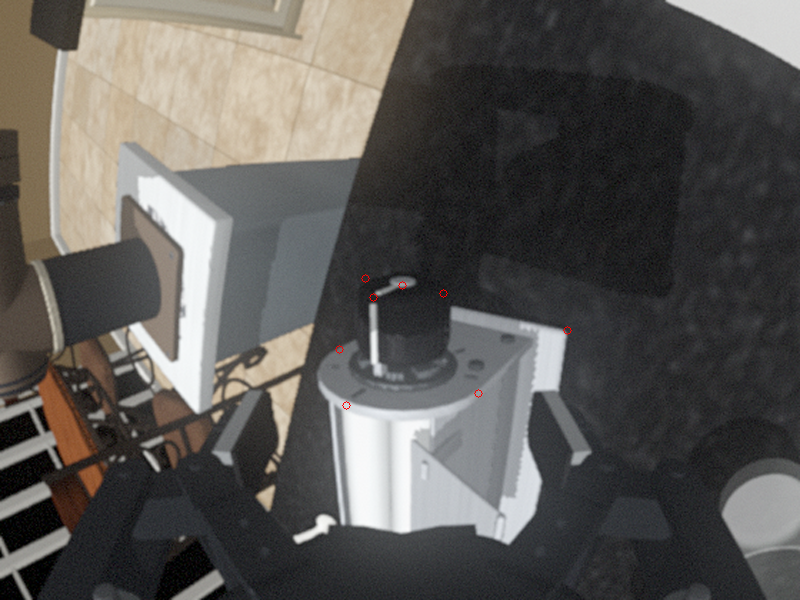

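The overlay fits the knob to within about 3 px (knob centre at 404,285). I'll go in along the tool axis with the jaws open.

>>> apply_moves(series=[[-0.0175,-0.0056,-0.0262,0,0,0],[-0.035,-0.0112,-0.0525,0,0,0],[-0.0525,-0.0167,-0.0787,0,0,0],[-0.0698,-0.0223,-0.1049,0,0,0],[-0.0698,-0.0223,-0.1049,0,0,0],[-0.0698,-0.0223,-0.1049,0,0,0]])

```text
time: 4.62
eef_pos: [0.4487, 0.2714, 0.0927]
tcp_rot: [0.531, 0.793, -0.249, -0.167]
contact_force: [-0.6, -0.9, 0.1]
opening: 0.999
finger_force: 0.0
```

```bash
cat >> h.py <<'E'
MP=[0.4967,0.1538,0.3894]
def st():
    s=ctrl.get_state(); Rm=R.from_euler('z',MP[2]).inv()
    p=Rm.apply(np.array(s['eef_pos'])-[MP[0],MP[1],0])
    z=Rm.apply(R.from_quat(s['tcp_rot']).as_matrix()[:,2])
    print('t',round(s['time'],2),'mach pos mm',(p*1e3).round(2),'lean',round(np.arctan2(-z[0],-z[2]),4),'zy',round(z[1],3),'F',Rm.apply(s['contact_force']).round(2),'M',Rm.apply(s['wrist_torque']).round(3),'open',round(s['opening'],3),'ff',round(s['finger_force'],1))
E
python3 -c "
from h import *
st()"
```

```text
t 4.62 mach pos mm [  0.29 127.05  92.67] lean 0.6082 zy 0.0 F [-0.87 -0.63  0.06] M [-0.08  -0.243 -0.043] open 0.999 ff 0.0
```

>>> apply_moves(series=[[0,0,0,0,0,0],[0,0,0,0,0,0],[0,0,0,0,0,0],[0,0,0,0,0,0],[0,0,0,0,0,0],[0,0,0,0,0,0]], jaw=0, squeeze=25)

```text
time: 5.38
eef_pos: [0.4484, 0.2713, 0.0921]
tcp_rot: [0.531, 0.792, -0.249, -0.167]
contact_force: [2.2, 0.3, 5.9]
opening: 0.554
finger_force: 26.2
```

```bash
python3 -c "
from h import *
st()"
```

```text
t 5.38 mach pos mm [-1.0000e-02  1.2707e+02  9.2110e+01] lean 0.6097 zy 0.0 F [ 2.14 -0.53  5.86] M [-0.009  0.071  0.029] open 0.554 ff 26.2
```

>>> apply_moves(series=[[-0.0007,0.0017,0,0,0,0],[-0.0014,0.0035,0,0,0,0],[-0.0014,0.0035,0,0,0,0]])

```text
time: 5.75
eef_pos: [0.4481, 0.2722, 0.0921]
tcp_rot: [0.531, 0.793, -0.251, -0.165]
contact_force: [3.1, -5.6, 5.5]
opening: 0.554
finger_force: 26.3
```

```bash
python3 -c "
from h import *
st()"
```

```text
t 5.75 mach pos mm [-2.0000e-02  1.2796e+02  9.2090e+01] lean 0.6102 zy -0.005 F [ 0.76 -6.35  5.49] M [-0.74   0.09   0.589] open 0.554 ff 26.3
```

>>> apply_moves(series=[[-0.0007,0.0017,0,0,0,0],[-0.0014,0.0033,0,0,0,0],[-0.0014,0.0033,0,0,0,0]])

```text
time: 6.12
eef_pos: [0.4472, 0.2743, 0.0921]
tcp_rot: [0.531, 0.793, -0.251, -0.165]
contact_force: [4.5, -7.4, 5.6]
opening: 0.554
finger_force: 26.3
```

```bash
python3 -c "
from h import *
st()"
```

```text
t 6.12 mach pos mm [-1.0000e-02  1.3025e+02  9.2100e+01] lean 0.6102 zy -0.006 F [ 1.35 -8.53  5.59] M [-1.011  0.05   0.723] open 0.554 ff 26.3
```

>>> apply_moves(series=[[-0.0007,0.0017,0,0,0,0],[-0.0014,0.0035,0,0,0,0],[-0.0014,0.0035,0,0,0,0],[-0.0014,0.0035,0,0,0,0]])

```text
time: 6.62
eef_pos: [0.4463, 0.2765, 0.0921]
tcp_rot: [0.531, 0.793, -0.252, -0.164]
contact_force: [5.3, -8.6, 4.5]
opening: 0.557
finger_force: 26.3
```

```bash
python3 -c "
from h import *
st()"
```

```text
t 6.62 mach pos mm [-4.0000e-02  1.3263e+02  9.2060e+01] lean 0.6105 zy -0.007 F [ 1.63 -9.95  4.55] M [-1.167  0.101  0.898] open 0.557 ff 26.3
```

Pull is about 5.5 mm (9.95 N, matching the spring), so the tongue is clear. Next I'll turn clockwise by 0.66 rad.

>>> apply_moves(series=[[0,0,0,0.053,-0.13,0],[0,0,0,0.106,-0.259,0],[0,0,0,0.16,-0.389,0],[0,0,0,0.213,-0.518,0],[0,0,0,0.266,-0.648,0],[0,0,0,0.319,-0.777,0],[0,0,0,0.319,-0.777,0],[0,0,0,0.319,-0.777,0]])

```text
time: 7.62
eef_pos: [0.446, 0.2772, 0.0921]
tcp_rot: [0.556, 0.831, 0.02, 0.016]
contact_force: [2.9, -9.6, 5.2]
opening: 0.555
finger_force: 26.7
```

```bash
python3 -c "
from h import *
st()"
```

```text
t 7.62 mach pos mm [-5.0000e-02  1.3337e+02  9.2100e+01] lean -0.0507 zy -0.005 F [-0.98 -9.98  5.21] M [-1.497  0.175 -0.135] open 0.555 ff 26.7
```

>>> apply_moves(series=[[0.001,-0.0023,0,0,0,0],[0.0019,-0.0046,0,0,0,0],[0.0019,-0.0046,0,0,0,0]])

```text
time: 8.0
eef_pos: [0.447, 0.2749, 0.0921]
tcp_rot: [0.556, 0.831, 0.02, 0.015]
contact_force: [0.1, -3.1, 5.8]
opening: 0.553
finger_force: 26.7
```

```bash
python3 -c "
from h import *
st()"
```

```text
t 8.0 mach pos mm [-3.0000e-02  1.3088e+02  9.2080e+01] lean -0.0502 zy -0.002 F [-1.08 -2.93  5.8 ] M [-0.643  0.194 -0.085] open 0.553 ff 26.7
```

On land: the force eased to 2.9 N and the knob stopped at about 4 mm. I'll lift, turn on 0.08 rad, and probe again.

>>> apply_moves(series=[[-0.0019,0.0046,0,0,0,0],[-0.0019,0.0046,0,0,0,0],[-0.0019,0.0046,0,0.0387,-0.0942,0],[-0.0019,0.0046,0,0.0387,-0.0942,0],[0,0,0,0.0387,-0.0942,0],[0,0,0,0.0387,-0.0942,0],[0,0,0,0.0387,-0.0942,0]])

```text
time: 8.88
eef_pos: [0.4469, 0.2749, 0.0921]
tcp_rot: [0.555, 0.829, 0.053, 0.037]
contact_force: [-0.7, -5.3, 6.5]
opening: 0.552
finger_force: 26.9
```

```bash
python3 -c "
from h import *
st()"
```

```text
t 8.88 mach pos mm [-6.0000e-02  1.3092e+02  9.2060e+01] lean -0.1302 zy -0.002 F [-2.68 -4.65  6.46] M [-0.747  0.205 -0.115] open 0.552 ff 26.9
```

>>> apply_moves(series=[[-0.0019,0.0046,0,0,0,0],[-0.0019,0.0046,0,0,0,0],[-0.0019,0.0046,0,0.0387,-0.0942,0],[-0.0019,0.0046,0,0.0387,-0.0942,0],[0,0,0,0.0387,-0.0942,0],[0,0,0,0.0387,-0.0942,0],[0,0,0,0.0387,-0.0942,0]])

```text
time: 9.75
eef_pos: [0.4469, 0.2749, 0.092]
tcp_rot: [0.553, 0.826, 0.087, 0.059]
contact_force: [1.1, -5.9, 6.6]
opening: 0.551
finger_force: 27.0
```

```bash
python3 -c "
from h import *
st()"
```

```text
t 9.75 mach pos mm [-8.0000e-02  1.3093e+02  9.2050e+01] lean -0.2103 zy -0.002 F [-1.26 -5.87  6.57] M [-0.766  0.192 -0.22 ] open 0.551 ff 27.0
```

>>> apply_moves(series=[[-0.0019,0.0046,0,0,0,0],[-0.0019,0.0046,0,0,0,0],[-0.0019,0.0046,0,0,0,0]])

```text
time: 10.12
eef_pos: [0.4458, 0.2775, 0.092]
tcp_rot: [0.553, 0.827, 0.086, 0.06]
contact_force: [2.0, -11.1, 6.8]
opening: 0.555
finger_force: 27.1
```

```bash
python3 -c "
from h import *
st()"
```

```text
t 10.12 mach pos mm [-9.0000e-02  1.3378e+02  9.2020e+01] lean -0.2099 zy -0.004 F [ -2.39 -10.97   6.85] M [-1.575  0.273 -0.41 ] open 0.555 ff 27.1
```

>>> apply_moves(series=[[0,0,0,0.0387,-0.0942,0],[0,0,0,0.0387,-0.0942,0],[0.0019,-0.0046,0,0.0387,-0.0942,0],[0.0019,-0.0046,0,0.0387,-0.0942,0],[0.0019,-0.0046,0,0.0387,-0.0942,0]])

```text
time: 10.75
eef_pos: [0.4469, 0.2748, 0.092]
tcp_rot: [0.55, 0.822, 0.12, 0.081]
contact_force: [-0.5, -6.5, 6.4]
opening: 0.555
finger_force: 27.1
```

```bash
python3 -c "
from h import *
st()"
```

```text
t 10.75 mach pos mm [-8.0000e-02  1.3087e+02  9.2030e+01] lean -0.2904 zy -0.002 F [-2.96 -5.83  6.44] M [-0.825  0.19  -0.269] open 0.555 ff 27.1
```

>>> apply_moves(series=[[-0.0014,0.0035,0,0,0,0],[-0.0014,0.0035,0,0,0,0],[-0.0014,0.0035,0,0.0387,-0.0942,0],[-0.0014,0.0035,0,0.0387,-0.0942,0],[0.0005,-0.0012,0,0.0387,-0.0942,0],[0.0005,-0.0012,0,0.0387,-0.0942,0],[0.0005,-0.0012,0,0.0387,-0.0942,0]])

```text
time: 11.62
eef_pos: [0.4475, 0.2735, 0.092]
tcp_rot: [0.547, 0.817, 0.152, 0.104]
contact_force: [0.2, -9.6, 7.4]
opening: 0.554
finger_force: 27.3
```

```bash
python3 -c "
from h import *
st()"
```

```text
t 11.62 mach pos mm [-7.0000e-02  1.2941e+02  9.2030e+01] lean -0.3704 zy -0.002 F [-3.44 -8.97  7.44] M [-1.231  0.227 -0.559] open 0.554 ff 27.3
```

It dropped below the land: 129.4 mm, so pull is about 2.4 mm, at turn 0.98 rad. I'll ease it home.

>>> apply_moves(series=[[0.0007,-0.0017,0,0,0,0],[0.0014,-0.0035,0,0,0,0],[0.0021,-0.0052,0,0,0,0],[0.0021,-0.0052,0,0,0,0],[0.0021,-0.0052,0,0,0,0]])

```text
time: 12.25
eef_pos: [0.4484, 0.2713, 0.092]
tcp_rot: [0.547, 0.816, 0.154, 0.102]
contact_force: [-2.9, 1.0, 5.7]
opening: 0.553
finger_force: 27.2
```

```bash
python3 -c "
from h import *
st()"
```

```text
t 12.25 mach pos mm [-1.1000e-01  1.2705e+02  9.2040e+01] lean -0.3711 zy 0.001 F [-2.32  2.04  5.71] M [0.384 0.101 0.031] open 0.553 ff 27.2
```

The knob is home: the TCP is back at 127.05 mm, the same as before the pull. I'll release and back out.

>>> apply_moves(series=[[0,0,0,0,0,0],[0,0,0,0,0,0],[0,0,0,0,0,0],[0,0,0,0,0,0],[0,0,0,0,0,0],[-0.0125,-0.005,0.035,0,0,0],[-0.025,-0.01,0.07,0,0,0],[-0.05,-0.02,0.14,0,0,0],[-0.05,-0.02,0.14,0,0,0],[-0.05,-0.02,0.14,0,0,0],[-0.05,-0.02,0.14,0,0,0]], jaw=1)

```text
time: 13.62
eef_pos: [0.4072, 0.2543, 0.2011]
tcp_rot: [0.547, 0.817, 0.151, 0.101]
contact_force: [0.3, -0.1, 0.9]
opening: 1.001
finger_force: 0.0
```

```bash
python3 - <<'E'
from h import *
import cv2
st(); s=ctrl.get_state(); print(s['eef_pos'])
im=ctrl.read_camera('wrist')[:,:,::-1]
b=ctrl.read_camera('side')[:,:,::-1]
v=np.hstack([cv2.resize(im,(400,300)),cv2.resize(b[170:320,190:390],(400,300),interpolation=cv2.INTER_CUBIC)])
cv2.imwrite('pics/w3.png',v)
mz=R.from_euler('z',MP[2]).apply
D=mz([1,0,0]);q=R.from_matrix(np.array([mz([0,1,0]),D,[0,0,-1]]).T)
print('turn',(q*R.from_quat(s['tcp_rot']).inv()).as_rotvec()/(np.pi/4))
print('shift',(m2w(MP,np.array([[0,-.17,.30]]))[0]-s['eef_pos'])/.8)
E
```

```text
t 13.62 mach pos mm [-44.63 126.9  201.11] lean -0.3647 zy 0.001 F [ 0.24 -0.16  0.9 ] M [0.033 0.2   0.029] open 1.001 ff 0.0
[0.4072331  0.25425447 0.20110977]
turn [-0.17686969  0.42939061 -0.00130325]
shift [ 0.19250572 -0.32215971  0.12361279]
```

View pics/w3.png

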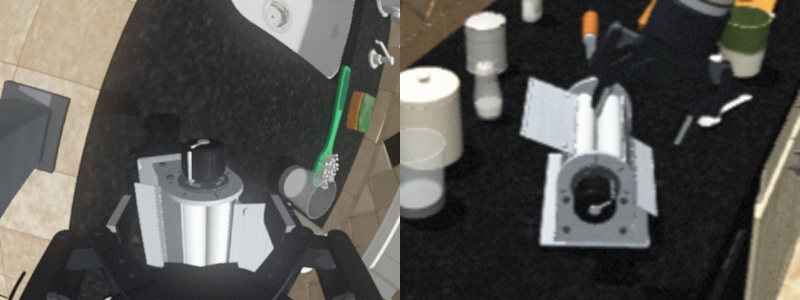

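In the side view (right half, around 600,208) the knob's pointer is turned towards the front and the knob looks seated. Next I'll move above the crank.

>>> apply_moves(series=[[0.02,-0.02,0.07,-0.09,0.21,0],[0.06,-0.08,0.124,-0.177,0.429,0],[0.11,-0.16,0.124,-0.177,0.429,0],[0.16,-0.24,0.124,-0.177,0.429,0],[0.19,-0.322,0.124,-0.177,0.429,0],[0.19,-0.322,0.124,-0.177,0.429,0],[0.19,-0.322,0.124,-0.177,0.429,0],[0.19,-0.322,0.124,-0.177,0.429,0]])

```text
time: 14.72
eef_pos: [0.5597, -0.0026, 0.3011]
tcp_rot: [0.557, 0.831, 0.001, -0.0]
contact_force: [-0.4, 0.5, 0.1]
opening: 0.997
finger_force: 0.0
```

```bash
python3 - <<'E'
from h import *
import cv2
st(); s=ctrl.get_state()
im=ctrl.read_camera('wrist')[:,:,::-1]
big=cv2.resize(im,(800,600),interpolation=cv2.INTER_CUBIC)
for a,c in ((-.17,(0,0,255)),(0,(0,255,0))):
  for u in wproj(s,m2w(MP,np.array([[-.085*np.sin(a),y,.092+.085*np.cos(a)] for y in(-.13,-.165,-.2)]))): print(a,(u/.7).round()); cv2.circle(big,tuple(int(x) for x in u/.7),4,c,1)
cv2.imwrite('pics/w4.png',big)
E
```

```text
t 14.72 mach pos mm [  -1.14 -168.63  301.08] lean -0.0021 zy 0.002 F [-0.21  0.63  0.07] M [-0.023 -0.022  0.029] open 0.997 ff 0.0
-0.17 [429. 234.]
-0.17 [428. 295.]
-0.17 [427. 352.]
0 [403. 234.]
0 [402. 296.]
0 [402. 353.]
```

View pics/w4.png

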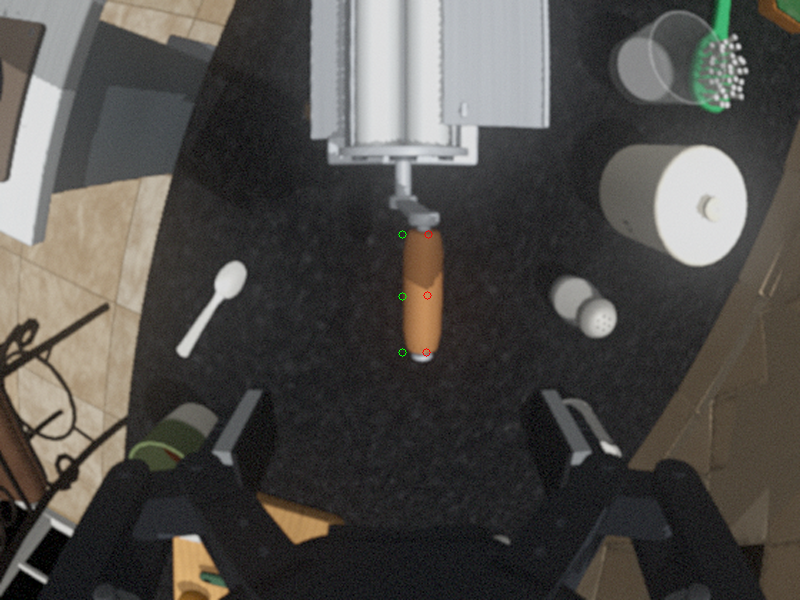

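The wooden grip is centred at (423,295), which gives a crank angle of about -0.13 rad. I'll go down and grasp it.

>>> apply_moves(series=[[0.016,0.002,0,0,0,0],[0.016,0.002,-0.04,0,0,0],[0.016,0.002,-0.08,0,0,0],[0.016,0.002,-0.12,0,0,0],[0.016,0.002,-0.156,0,0,0],[0.016,0.002,-0.156,0,0,0],[0.016,0.002,-0.156,0,0,0]])

```text
time: 15.65
eef_pos: [0.5737, -0.0009, 0.179]
tcp_rot: [0.556, 0.831, 0.002, 0.002]
contact_force: [0.3, -0.5, 1.0]
opening: 0.997
finger_force: 0.0
```

>>> apply_moves(series=[[0,0,0,0,0,0],[0,0,0,0,0,0],[0,0,0,0,0,0],[0,0,0,0,0,0],[0,0,0,0,0,0],[0,0,0,0,0,0],[0,0,0,0,0,0]], jaw=0, squeeze=25)

```text
time: 16.52
eef_pos: [0.5729, -0.0016, 0.178]
tcp_rot: [0.556, 0.831, 0.002, 0.001]
contact_force: [-1.2, -1.0, 3.1]
opening: 0.244
finger_force: 25.9
```

```bash
python3 - <<'E'
from h import *
st(); s=ctrl.get_state()
Rm=R.from_euler('z',MP[2]);p=Rm.inv().apply(np.array(s['eef_pos'])-[MP[0],MP[1],0])
a0=-np.arctan2(p[0],p[2]-.092);r=np.hypot(p[0],p[2]-.092);print(a0,r)
for a in np.linspace(a0,1.57,13)[1:]:
    d=Rm.apply([-.085*np.sin(a)+.085*np.sin(a0),0,.085*(np.cos(a)-np.cos(a0))]); print(list((d/.8).round(3)))
E
```

```text
t 16.52 mach pos mm [  11.48 -172.65  178.  ] lean -0.0041 zy -0.001 F [-1.52 -0.49  3.12] M [ 0.069  0.26  -0.01 ] open 0.244 ff 25.9
-0.13272203295439372 0.08676319739861843
[np.float64(-0.014), np.float64(-0.006), np.float64(0.001)]
[np.float64(-0.028), np.float64(-0.011), np.float64(-0.0)]
[np.float64(-0.041), np.float64(-0.017), np.float64(-0.004)]
[np.float64(-0.054), np.float64(-0.022), np.float64(-0.009)]
[np.float64(-0.067), np.float64(-0.027), np.float64(-0.016)]
[np.float64(-0.078), np.float64(-0.032), np.float64(-0.025)]
[np.float64(-0.088), np.float64(-0.036), np.float64(-0.036)]
[np.float64(-0.096), np.float64(-0.039), np.float64(-0.048)]
[np.float64(-0.102), np.float64(-0.042), np.float64(-0.061)]
[np.float64(-0.107), np.float64(-0.044), np.float64(-0.075)]
[np.float64(-0.11), np.float64(-0.045), np.float64(-0.09)]
[np.float64(-0.111), np.float64(-0.046), np.float64(-0.105)]
```

>>> apply_moves(series=[[-0.014,-0.006,0.001,0,0,0],[-0.028,-0.011,0,0,0,0],[-0.041,-0.017,-0.004,0,0,0],[-0.054,-0.022,-0.009,0,0,0],[-0.067,-0.027,-0.016,0,0,0],[-0.078,-0.032,-0.025,0,0,0],[-0.088,-0.036,-0.036,0,0,0],[-0.096,-0.039,-0.048,0,0,0],[-0.102,-0.042,-0.061,0,0,0],[-0.107,-0.044,-0.075,0,0,0],[-0.11,-0.045,-0.09,0,0,0],[-0.111,-0.046,-0.106,0,0,0],[-0.111,-0.046,-0.106,0,0,0],[-0.111,-0.046,-0.106,0,0,0],[-0.111,-0.046,-0.106,0,0,0]])

```text
time: 18.4
eef_pos: [0.4836, -0.038, 0.091]
tcp_rot: [0.556, 0.831, 0.002, 0.001]
contact_force: [4.9, -2.7, -3.6]
opening: 0.241
finger_force: 25.3
```

```bash
python3 -c "
from h import *
st()"
```

```text
t 18.4 mach pos mm [ -84.91 -172.52   90.96] lean -0.0039 zy 0.0 F [ 3.51 -4.34 -3.65] M [-0.718 -0.422 -0.015] open 0.241 ff 25.3
```

The crank is level: the grip is at (-84.9, 91.0) mm in the machine frame. I'll release and lift straight up.

>>> apply_moves(series=[[0,0,0,0,0,0],[0,0,0,0,0,0],[0,0,0,0,0,0],[0,0,0,0,0,0],[0,0,0,0,0,0],[0,0,0.03,0,0,0],[0,0,0.08,0,0,0],[0,0,0.15,0,0,0],[0,0,0.22,0,0,0],[0,0,0.25,0,0,0],[0,0,0.25,0,0,0],[0,0,0.25,0,0,0]], jaw=1)

```text
time: 19.9
eef_pos: [0.4832, -0.038, 0.291]
tcp_rot: [0.556, 0.831, 0.001, -0.0]
contact_force: [-0.4, 0.4, -0.3]
opening: 0.998
finger_force: 0.0
```

```bash
python3 - <<'E'
from h import *
import cv2
st(); s=ctrl.get_state()
w=ctrl.read_camera('wrist')[:,:,::-1]; b=ctrl.read_camera('side')[:,:,::-1]
w=cv2.resize(w,(400,300)); u=wproj(s,m2w(MP,np.array([[-.085,-.165,.092]])))[0]/1.4; cv2.circle(w,tuple(int(x) for x in u),3,(0,0,255),1)
cv2.imwrite('pics/w5.png',np.hstack([w,cv2.resize(b[170:320,190:390],(400,300),interpolation=cv2.INTER_CUBIC)]))
E
```

```text
t 19.9 mach pos mm [ -85.3  -172.33  290.99] lean -0.0018 zy 0.002 F [-0.18  0.48 -0.26] M [-0.048 -0.011  0.005] open 0.998 ff 0.0
```

View pics/w5.png

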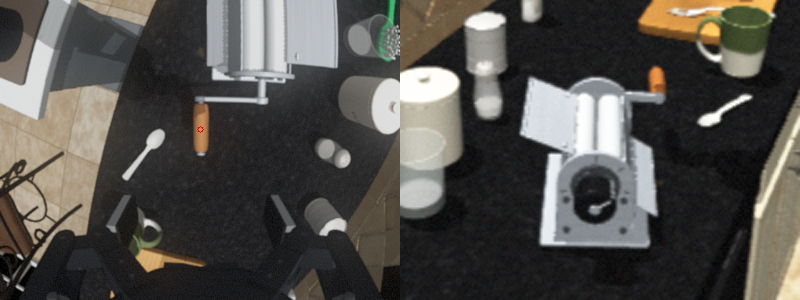

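The crank is level at the front, with the grip at (200,129) on the predicted spot. The knob is seated and the other things are where they were.

```bash
python3 -c "
from plant import ctrl
print(ctrl.sign_off())"
```

```text
the job is handed in; nothing more can be done
None
```

I handed the job in at about 20 s: the knob is home in the first working notch (turned about 0.98 rad), the crank is level at the front (about 1.58 rad), and the arm is clear; the sign-off returned no verdict.

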